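# Put four lab vessels back on their own stations

## Task

The four vessels on the bench stand on one another's stations: put the glass beaker on the magnetic stirrer's plate, the conical flask on the cork disc, the amber bottle on the finned aluminium block and the porcelain mortar on the balance's pan, each upright in the middle of its station. A station holds only one vessel, so use the empty paper pad for parking one on the way. Do not drop or tip over any vessel, and do not knock over the wash bottle.

Things in the scene. Friction and masses are not known exactly. Their poses are not given: they have to be found in the camera images.
- beaker: Open clear glass beaker, a straight cylinder 60 mm across and 85 mm high, wall 3 mm. Grasp it across the outside. Origin: centre of its underside; z is its axis, up. Loose, 0.08 to 0.33 kg.
- flask: Conical glass flask with a black rubber bung: base 68 mm across, cone narrowing to a straight neck 28 mm across (a slight 32 mm lip at the very top) that runs from 68 to 108 mm above the underside; the bung rises to 122 mm. Grasp it by the neck. Origin: centre of its underside; z is its axis, up. Loose, 0.08 to 0.33 kg.
- bottle: Closed amber glass bottle with a blue screw cap: body 56 mm across up to 60 mm, then a shoulder; the cap is 40 mm across, from 80 to 106 mm above the underside (the top). Grasp it by the cap. Origin: centre of its underside; z is its axis, up. Loose, 0.08 to 0.33 kg.
- mortar: Small white porcelain mortar, open at the top: 56 mm high, foot 44 mm across, widening to straight sides 62 mm across from 22 mm upwards, wall 6 mm. Grasp it across the outside. Origin: centre of its underside; z is its axis, up. Loose, 0.08 to 0.33 kg.
- stirrer: Fixed to the bench. Its place for a vessel is flat, 30 mm above the bench; the origin is at bench height directly under the centre of that place, z up. Magnetic stirrer, home of the beaker: grey housing 135 x 110 mm, 24 mm high, with a white square plate 92 x 92 mm on it and a black knob (top at 35 mm) on the front strip 66 mm to its own -x side of the centre.
- cork: Fixed to the bench. Its place for a vessel is flat, 30 mm above the bench; the origin is at bench height directly under the centre of that place, z up. Round brown cork disc, 100 mm across, 30 mm thick, home of the flask.
- block: Fixed to the bench. Its place for a vessel is flat, 30 mm above the bench; the origin is at bench height directly under the centre of that place, z up. Square finned aluminium cooling block, 96 x 96 mm, 30 mm thick, home of the bottle.
- balance: Fixed to the bench. Its place for a vessel is flat, 30 mm above the bench; the origin is at bench height directly under the centre of that place, z up. Compact balance, home of the mortar: black housing 145 x 110 mm, 22 mm high, with a round steel pan 88 mm across; the display is on the front strip, 70 mm to its own -x side of the centre.
- pad: Folded white paper towel pad, flat on the bench and fixed, 125 x 110 mm, 4 mm thick, empty at the start: the free spot for parking a vessel. Origin: centre of its underside, at bench height.
- wash_bottle: White plastic wash bottle with a blue cap and a thin bent spout, standing loose at the far side: 58 mm across, cap top at 142 mm, spout to 208 mm high, reaching 48 mm to its own +x side. Origin: centre of its underside. Leave it standing.

How it is judged:
By the outcome, as a careful person would: the job done as asked, in the order asked, and still so for the second after the job is handed in, with the robot touching nothing.
It also fails if it takes over 144 s, if anything falls off the work surface, if the arm or the gripper's body presses on something with over 40 N, if the wrist force passes 120 N, or if a joint passes its speed limit or range.

## Robot

A 6-joint arm with a two-finger parallel gripper is mounted at the origin on the work surface. World frame = base frame: x ahead of the robot, y to its left, z up, the work surface at z = 0. Lengths are in m, angles in degrees, forces in N, time in s.
With the tool pointing down it reaches from about 0.275 to 0.75 m from the base axis. Payload 10.2 kg.
Tool frame: the origin (TCP) lies midway between the tips of the shut fingers; the grasp point (between the pads) lies 19 mm behind it; z points along the fingers, y is the line along which they close (so a half turn about z gives the same grasp; the last joint's range is limited). The gripper opens to 88 mm and grips with 3 to 60 N. Pads are 18 mm wide; open, the fingers measure 123 mm over their backs; the gripper's body (75 mm by 187 mm) begins 45 mm behind the grasp point.
Start: joints at [60.424, 17.928, 85.812, -0, 76.261, -12.8], TCP at [0.152, 0.503, 0.218] pointing down, gripper open.
Joint ranges: [-168.41, 168.41], [-55.51, 124.54], [10.69, 146.95], [-70.63, 250.63], [1, 178], [-165.06, 165.06]. Speed limits (degrees/s): [136.94, 136.94, 172.46, 180, 180, 180].

## Interface

Orientations are given as a 3x3 rotation matrix whose columns are the frame's x, y, z axes.
In Python, from rig import telemetry, vision, ticket gives the robot as it stands.
- The arm moves only by the tool move_arm, never from a script. Its argument "motion" is a list of rows, each a list of 3 entries, a list of its own where there are three numbers: the shift along the tool's x, y, z in mm, then the turn about the tool's z in degrees, then the opening, from 0 (shut) to 1 (fully open). In form: [[[tx, ty, tz], twist, fingers], ...]. A call has 1 to 10 rows; each row shifts and turns the commanded pose from where the row before left it, along the tool's axes as they then stand; what a row does not reach is not made up. A row lasts 1/10 s, in which the tool goes at most 50 mm and 8.59 degrees, less where a joint would pass 70% of its speed; a pose out of reach is approached as far as the arm can. A call is refused whole if a number of a shift passes 50 or a number of a turn 8.59, either way. A call with a gripper value outside its range is refused whole. The fingers move at their own pace and stop on an object; the grip force is fixed at half the most. Time passes only in rows, so rows that do not move let the fingers close. It gives the time, the measured TCP pose, the force, the opening and the grip force at its end, in the units of the state.
- telemetry.get_state(): the state, without advancing time (a new reading comes with each control period).
- vision.get_image(name): name is "side" or "top" or "wrist"; returns a dict with "frame" (384x512x3 uint8, red, green, blue), "mtx" (3x3 intrinsics, pixels), "rvec" (rotation vector, rad) and "tvec" (3), from world to camera coordinates, as OpenCV has them; the wrist camera has in their place "hand_eye" (4x4, takes a point from camera to tool coordinates, whose origin is the TCP and whose axes are the flange's). Camera axes: x right, y down, z forward; pixel columns grow to the right and rows downward; lengths in m; the calibration is good to about 2 mm. The wrist camera is an equidistant fisheye: a pixel r from the principal point sees the ray r / f radians off the axis. A picture is of the moment at which its call begins: read the wrist's pose just before it. There is no depth.
- ticket.sign_off(): hands the job in; it is judged then, once.
The state is a dict: "clock": time; "joint_pos": joint angles; "qd": joint speeds; "joint_torque": joint torques, N m; "tcp_pos": TCP position; "orientation": TCP orientation; "ft_force": force on the tool from outside, world axes, zero at the start; "moment": the same for the moment, N m; "opening": finger opening in m; "gripper_force": force on a finger pad.
Only numpy, scipy, OpenCV 4.12 (cv2) and the standard library are available. Lean on these libraries where they do the work, as an engineer would, in place of code of your own. Each camera call takes 0.05 s, during which the arm holds its last target. There are 200 camera calls.

## Working session

There is one attempt and no reset: what is moved stays moved. The work goes in short steps, Python scripts to look and compute and a tool call to move; the robot and the scene stay as the last step left them, time stands still between calls to the robot, and variables do not carry over. Pictures are saved under pics/ and viewed, at most 14 in all, crops included, and the job is handed in when it is done.

Besides the shell and the picture viewer there is one more tool, called after "Call:" as a command line: name --argument value ..., lists and objects as JSON in quotes. move_arm: Moves the arm, as the interface text tells. Its arguments: {"type":"object","properties":{"motion":{"type":"array","items":{"type":"array"}}},"required":["motion"]}

```bash
mkdir -p pics
python3 - <<'E'
from rig import telemetry, vision
import cv2,numpy as np
np.set_printoptions(precision=4,suppress=True)
s=telemetry.get_state();print(s)
for n in("top","side"):
    d=vision.get_image(n);cv2.imwrite(f"pics/{n}0.png",cv2.resize(d["frame"][:,:,::-1],(800,600),interpolation=cv2.INTER_CUBIC))
    np.savez(f"{n}.npz",**d);R=cv2.Rodrigues(np.array(d["rvec"]))[0];print(n,d["mtx"],-R.T@np.array(d["tvec"]).ravel(),R)
E
```

```text
{'clock': 0.0, 'joint_pos': array([ 60.4244,  17.9596,  85.851 ,  -0.0014,  76.2595, -12.8   ]), 'qd': array([-0.014 ,  0.1118,  0.0377,  0.0585,  0.0288,  0.0101]), 'joint_torque': array([  0.0006, -40.2204, -25.2264,   0.0694,   0.0353,  -0.0001]), 'tcp_pos': array([0.1514, 0.5024, 0.217 ]), 'orientation': array([[-0.9574,  0.2886, -0.0006],
       [ 0.2886,  0.9574, -0.0011],
       [ 0.0002, -0.0012, -1.    ]]), 'ft_force': array([ 0.0981, -0.2025,  0.1511]), 'moment': array([-0.0232,  0.0287,  0.0473]), 'gripper_force': 0.0, 'opening': 0.08811890248991017}
top [[402.2607   0.     253.5236]
 [  0.     402.2607 189.5201]
 [  0.       0.       1.    ]] [0.4654 0.0013 1.0449] [[ 0.0092 -0.9999 -0.0074]
 [-0.9938 -0.0083 -0.111 ]
 [ 0.1109  0.0084 -0.9938]]
side [[357.5308   0.     248.873 ]
 [  0.     357.5308 196.5511]
 [  0.       0.       1.    ]] [0.3016 0.6427 0.6491] [[-0.9166 -0.3997  0.0077]
 [-0.2653  0.5938 -0.7596]
 [ 0.2991 -0.6983 -0.6503]]
```

View pics/top0.png

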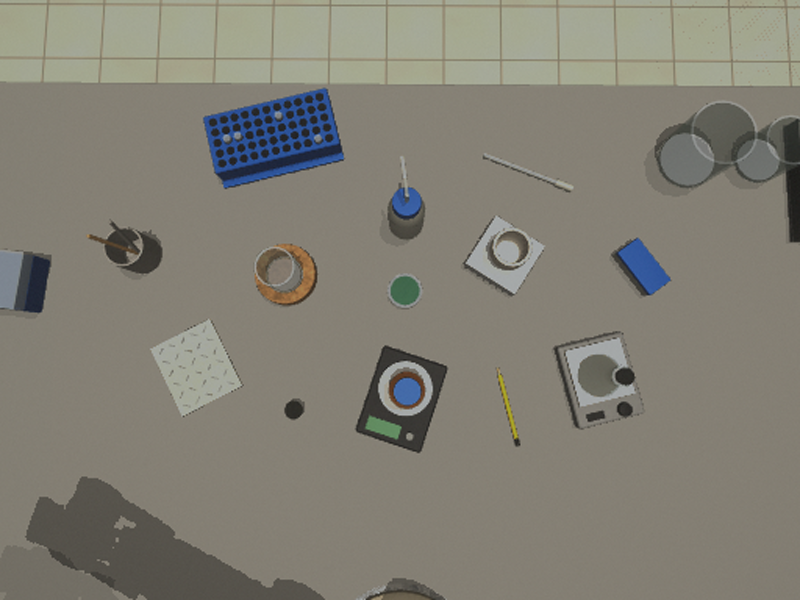

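View pics/side0.png

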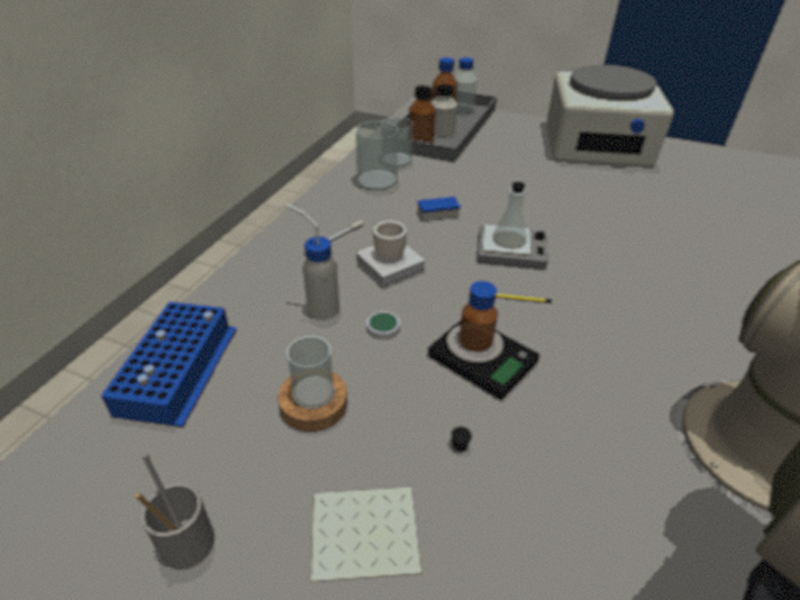

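The top view (800x600) shows the beaker on the cork (278,268), the mortar on the block (510,248), the bottle on the balance (407,388) and the flask on the stirrer (605,375). The empty pad is at (197,367) and the wash bottle at (407,205). The side view confirms this, so I'll zoom in to measure.

```bash
cat > h.py <<'E'
import cv2,numpy as np
np.set_printoptions(precision=4,suppress=True)
def load(n): return dict(np.load(f"{n}.npz"))
def ray(d,px,z):
    p=cv2.undistortPoints(np.array(px,float).reshape(-1,1,2),d["mtx"],None)[:,0]
    R=cv2.Rodrigues(d["rvec"])[0];c=-R.T@d["tvec"].ravel()
    v=np.c_[p,np.ones(len(p))]@R
    return (c+v*((z-c[2])/v[:,2])[:,None])[:,:2]
def proj(d,P): return cv2.projectPoints(np.array(P,float).reshape(-1,1,3),d["rvec"],d["tvec"],d["mtx"],None)[0][:,0]
def mosaic(d,cs,f,k=4,w=66):
    t=[cv2.resize(d["frame"][y-w//2:y+w//2,x-w//2:x+w//2,::-1],None,fx=k,fy=k,interpolation=cv2.INTER_CUBIC) for x,y in cs]
    cv2.imwrite(f,np.vstack([np.hstack(t[:3]),np.hstack(t[3:])]))
E
python3 - <<'E'
from h import *
mosaic(load("top"),[(180,174),(323,163),(257,255),(384,243),(125,235),(260,130)],"pics/m1.png")
E
```

```text
(no output)
```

View pics/m1.png

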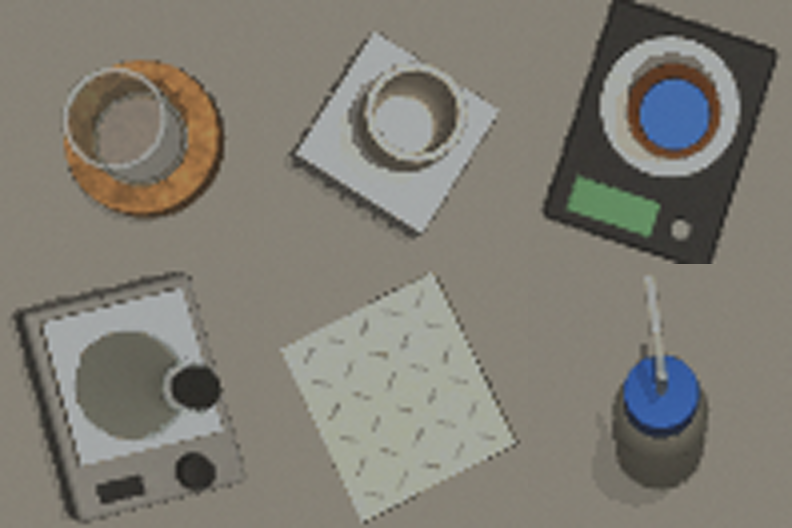

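The mosaic shows clean outlines. Cork and beaker rim centres are (142,136) and (114,118) in tile 1, and block corners and mortar rim are in tile 2. Pan and cap are in tile 3, plate corners and bung in tile 4, pad corners in tile 5, and the wash cap in tile 6. Next I'll convert these to world positions.

Run:
```python
from h import *
d=load("top")
M=[("cork",180,174,[(142,136)],.03),("beaker",180,174,[(114.5,118.5)],.115),("block",323,163,[(111,32),(235,111),(156,233),(30,153)],.03),("mortar",323,163,[(151,117)],.086),
("balance",257,255,[(142,107)],.03),("bottle",257,255,[(147,115.5)],.136),("stirrer",384,243,[(42,59),(184,26),(225,168),(81,201)],.03),("flaskbung",384,243,[(195.5,124)],.152),("flaskbase",384,243,[(129,121)],.03),
("pad",125,235,[(16,85),(168,8),(254,179),(100,259)],.004),("wash",260,130,[(133,129)],.142)]
for n,cx,cy,p,z in M:
    px=(np.array(p)+.5)/4-.5+[cx-33,cy-33];w=ray(d,px,z)
    c=w.mean(0);e=np.linalg.norm(np.diff(np.vstack([w,w[:1]]),axis=0),axis=1) if len(w)>1 else ''
    print(n,c,"r",np.hypot(*c),"az",np.degrees(np.arctan2(c[1],c[0])),e)
```

```text
cork [0.6154 0.1926] r 0.6448300996560806 az 17.374422138611134 
beaker [0.6131 0.193 ] r 0.6427183179986057 az 17.471644984890254 
block [ 0.6494 -0.1666] r 0.6703969388184761 az -14.386901931981306 [0.0938 0.0942 0.0945 0.0949]
mortar [ 0.6484 -0.1683] r 0.6699007308334086 az -14.548027711545283 
balance [ 0.4309 -0.0054] r 0.43091638189642273 az -0.7202482467090031 
bottle [ 0.4298 -0.0075] r 0.4298773324218356 az -1.0051099609820735 
stirrer [ 0.4597 -0.3169] r 0.5583894503805941 az -34.58184433138472 [0.092  0.091  0.0923 0.0905]
flaskbung [ 0.4548 -0.3128] r 0.5519767880882438 az -34.51693732283903 
flaskbase [ 0.4548 -0.3143] r 0.5528818981323073 az -34.648587836775725 
pad [0.4617 0.3398] r 0.5732827570162696 az 36.34881534835275 [0.109  0.1249 0.1096 0.1254]
wash [ 0.7065 -0.0043] r 0.7064821276326813 az -0.34933176923787956
```

Call:
move_arm --motion '[[[-15,-20,0],0,1],[[-29,-38,0],0,1],[[-29,-38,0],0,1],[[-29,-38,0],0,1],[[-29,-38,0],0,1],[[-29,-38,0],0,1],[[-29,-38,0],0,1],[[-29,-38,0],0,1],[[-29,-38,0],0,1],[[-29,-38,0],0,1]]'

```text
clock: 1.1
tcp_pos: [0.3114, 0.0745, 0.2176]
orientation: [[-0.957, 0.289, 0.001], [0.289, 0.957, 0.0], [-0.001, 0.0, -1.0]]
ft_force: [1.0, -0.3, -0.1]
opening: 0.0881
gripper_force: 0.0
```

Call:
move_arm --motion '[[[-28,-37,0],0,1],[[-28,-37,0],0,1],[[-28,-37,0],0,1],[[-28,-37,0],0,1],[[-28,-37,0],0,1],[[-28,-37,0],0,1],[[-28,-37,0],0,1],[[-28,-37,0],0,1],[[-18,-25,0],0,1],[[-8,-12,0],0,1]]'

```text
clock: 2.1
tcp_pos: [0.4547, -0.3169, 0.2165]
orientation: [[-0.957, 0.29, -0.001], [0.29, 0.957, 0.001], [0.001, 0.0, -1.0]]
ft_force: [-0.1, 1.2, -1.0]
opening: 0.0882
gripper_force: 0.0
```

Call:
move_arm --motion '[[[0,0,20],0,1],[[0,0,25],0,1],[[0,0,25],0,1],[[0,0,20],0,1],[[0,0,12],0,1],[[0,0,10],0,1],[[0,0,5],0,1],[[0,0,2],0,1],[[0,0,0],0,1],[[0,0,0],0,1]]'

```text
clock: 3.1
tcp_pos: [0.4548, -0.3148, 0.0991]
orientation: [[-0.957, 0.289, 0.001], [0.289, 0.957, -0.001], [-0.001, -0.001, -1.0]]
ft_force: [0.6, -1.1, 0.6]
opening: 0.088
gripper_force: 0.0
```

Run:
```python
from rig import telemetry, vision
import cv2,numpy as np
s=telemetry.get_state();print(s["tcp_pos"])
d=vision.get_image("wrist");print(d["mtx"],d["hand_eye"])
a=d["frame"];b=vision.get_image("side")["frame"][90:210,270:400]
a=cv2.resize(a,(400,300));b=cv2.resize(b,(325,300),interpolation=2)
cv2.imwrite("pics/g1.png",np.hstack([a,b])[:,:,::-1])
```

```text
[ 0.4547793  -0.31482857  0.0991205 ]
[[297.31863964   0.         255.24763069]
 [  0.         297.31863964 188.81245937]
 [  0.           0.           1.        ]] [[-5.52082127e-04 -9.62036297e-01 -2.72920974e-01  6.89031339e-02]
 [ 9.99999823e-01 -4.70185953e-04 -3.65476037e-04 -3.03503399e-04]
 [ 2.23277606e-04 -2.72921127e-01  9.62036386e-01 -1.67326987e-01]
 [ 0.00000000e+00  0.00000000e+00  0.00000000e+00  1.00000000e+00]]
```

View pics/g1.png

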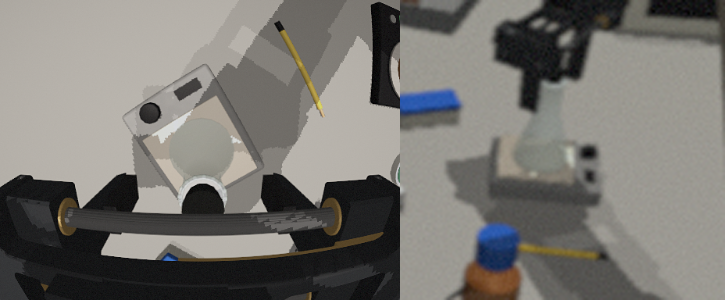

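The wrist view shows the bung at (204,197), midway between the fingers at (115,190) and (280,190). The side view shows the flask upright, so I'll close.

Call:
move_arm --motion '[[[0,0,0],0,0],[[0,0,0],0,0],[[0,0,0],0,0],[[0,0,0],0,0],[[0,0,0],0,0],[[0,0,0],0,0],[[0,0,0],0,0],[[0,0,0],0,0]]'

```text
clock: 4.0
tcp_pos: [0.4546, -0.3145, 0.0985]
orientation: [[-0.957, 0.289, 0.0], [0.289, 0.957, 0.0], [0.0, 0.0, -1.0]]
ft_force: [0.2, -1.8, -1.8]
opening: 0.0269
gripper_force: 30.1
```

Call:
move_arm --motion '[[[0,0,-5],0,0],[[0,0,-12],0,0],[[0,0,-20],0,0],[[0,0,-25],0,0],[[0,0,-25],0,0],[[0,0,-25],0,0],[[0,0,-20],0,0],[[0,0,-12],0,0],[[0,0,-6],0,0],[[2,6,0],0,0]]'

```text
clock: 5.0
tcp_pos: [0.4543, -0.3085, 0.2487]
orientation: [[-0.957, 0.289, 0.0], [0.289, 0.957, -0.0], [-0.0, -0.0, -1.0]]
ft_force: [0.5, -0.2, -1.2]
opening: 0.0264
gripper_force: 30.0
```

Call:
move_arm --motion '[[[4,14,0],0,0],[[7,24,0],0,0],[[9,32,0],0,0],[[10,36,0],0,0],[[11,38,0],0,0],[[11,38,0],0,0],[[11,38,0],0,0],[[11,38,0],0,0],[[11,38,0],0,0],[[11,38,0],0,0]]'

```text
clock: 6.0
tcp_pos: [0.4576, 0.0417, 0.2478]
orientation: [[-0.958, 0.288, -0.001], [0.288, 0.958, 0.0], [0.001, 0.0, -1.0]]
ft_force: [-0.8, -0.7, -0.9]
opening: 0.0265
gripper_force: 30.0
```

Call:
move_arm --motion '[[[11,38,0],0,0],[[11,38,0],0,0],[[11,38,0],0,0],[[11,38,0],0,0],[[11,38,0],0,0],[[10,36,0],0,0],[[9,30,0],0,0],[[6,20,0],0,0],[[4,8,0],0,0],[[1,4,0],0,0]]'

```text
clock: 7.0
tcp_pos: [0.4596, 0.3401, 0.2479]
orientation: [[-0.958, 0.288, -0.001], [0.288, 0.958, -0.001], [0.001, -0.001, -1.0]]
ft_force: [-0.4, 0.1, -1.6]
opening: 0.0262
gripper_force: 30.0
```

Call:
move_arm --motion '[[[0,0,15],0,0],[[0,0,25],0,0],[[0,0,28],0,0],[[0,0,28],0,0],[[0,0,25],0,0],[[0,0,22],0,0],[[0,0,15],0,0],[[0,0,9],0,0],[[0,0,5],0,0],[[0,0,2],0,0]]'

```text
clock: 8.0
tcp_pos: [0.4607, 0.3393, 0.0746]
orientation: [[-0.957, 0.289, 0.0], [0.289, 0.957, 0.0], [-0.0, 0.0, -1.0]]
ft_force: [0.1, -0.0, -1.1]
opening: 0.0264
gripper_force: 30.0
```

Call:
move_arm --motion '[[[0,0,1],0,0],[[0,0,0.5],0,0],[[0,0,0],0,0]]'

```text
clock: 8.3
tcp_pos: [0.4608, 0.3396, 0.0734]
orientation: [[-0.957, 0.289, 0.001], [0.289, 0.957, 0.0], [-0.001, 0.0, -1.0]]
ft_force: [0.4, -0.5, -1.6]
opening: 0.026
gripper_force: 30.0
```

Call:
move_arm --motion '[[[0,0,0.7],0,0],[[0,0,0],0,0]]'

```text
clock: 8.5
tcp_pos: [0.4607, 0.3396, 0.0725]
orientation: [[-0.957, 0.289, 0.0], [0.289, 0.957, 0.0], [-0.0, 0.0, -1.0]]
ft_force: [0.3, 0.2, -0.4]
opening: 0.0267
gripper_force: 30.0
```

Call:
move_arm --motion '[[[0,0,0],0,0.4],[[0,0,0],0,0.5],[[0,0,0],0,0.7],[[0,0,-4],0,0.8],[[0,0,-12],0,1],[[0,0,-25],0,1],[[0,0,-35],0,1],[[0,0,-40],0,1],[[0,0,-30],0,1],[[0,0,-14],0,1]]'

```text
clock: 9.5
tcp_pos: [0.4612, 0.3399, 0.2366]
orientation: [[-0.957, 0.288, 0.005], [0.288, 0.957, 0.002], [-0.004, 0.004, -1.0]]
ft_force: [0.3, -0.5, -0.3]
opening: 0.0882
gripper_force: 0.0
```

Run:
```python
from h import *
from rig import vision
d=vision.get_image("side");np.savez("side1.npz",**d)
cv2.imwrite("pics/s1.png",cv2.resize(d["frame"][200:384,140:320,::-1],None,fx=2.5,fy=2.5,interpolation=2))
```

```text
(no output)
```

View pics/s1.png

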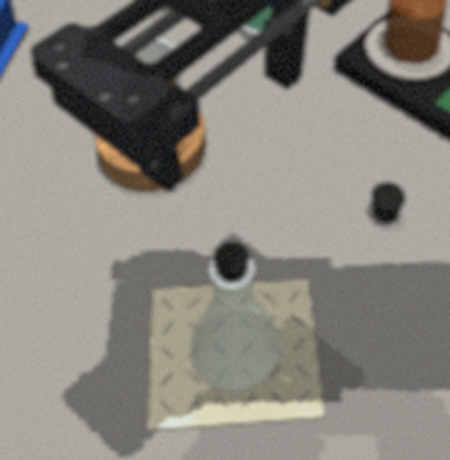

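The flask stands upright on the pad at (235,350). Next is the beaker.

Call:
move_arm --motion '[[[-15,-8,0],0,1],[[-32,-16.5,0],0,1],[[-32,-16.5,0],0,1],[[-32,-16.5,0],0,1],[[-32,-16.5,0],0,1],[[-32,-16.5,0],0,1],[[-13,-6,0],0,1],[[0,0,10],0,1],[[0,0,20],0,1],[[0,0,20],0,1]]'

```text
clock: 10.55
tcp_pos: [0.6116, 0.1939, 0.1808]
orientation: [[-0.958, 0.288, -0.001], [0.288, 0.958, 0.0], [0.001, -0.0, -1.0]]
ft_force: [0.4, 0.5, 0.5]
opening: 0.0883
gripper_force: 0.0
```

Run:
```python
from h import *
from rig import vision
a=vision.get_image("wrist")["frame"];b=vision.get_image("side")["frame"][170:290,150:280]
cv2.imwrite("pics/g2.png",np.hstack([cv2.resize(a,(400,300)),cv2.resize(b,(325,300),interpolation=2)])[:,:,::-1])
```

```text
(no output)
```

View pics/g2.png

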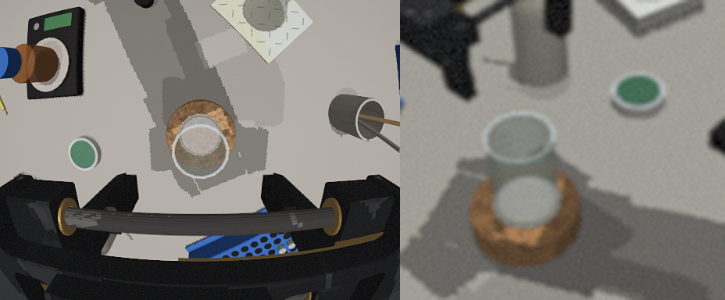

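The wrist view shows the beaker rim at (200,150), midway between the fingers at (125,190) and (275,190). I'll descend and close.

Call:
move_arm --motion '[[[0,0,22],0,1],[[0,0,25],0,1],[[0,0,25],0,1],[[0,0,20],0,1],[[0,0,12],0,1],[[0,0,7],0,1],[[0,0,4],0,1],[[0,0,0],0,1],[[0,0,0],0,0],[[0,0,0],0,0]]'

```text
clock: 11.65
tcp_pos: [0.6131, 0.1929, 0.0681]
orientation: [[-0.957, 0.289, 0.001], [0.289, 0.957, 0.0], [-0.001, 0.001, -1.0]]
ft_force: [-0.2, 0.1, 0.3]
opening: 0.0742
gripper_force: 0.0
```

Call:
move_arm --motion '[[[0,0,0],0,0],[[0,0,0],0,0],[[0,0,0],0,0]]'

```text
clock: 11.95
tcp_pos: [0.6129, 0.1929, 0.0676]
orientation: [[-0.957, 0.289, 0.001], [0.289, 0.957, 0.0], [-0.001, 0.0, -1.0]]
ft_force: [0.3, 0.1, 0.6]
opening: 0.0581
gripper_force: 30.0
```

Call:
move_arm --motion '[[[0,0,-5],0,0],[[0,0,-12],0,0],[[0,0,-20],0,0],[[0,0,-25],0,0],[[0,0,-25],0,0],[[0,0,-25],0,0],[[0,0,-20],0,0],[[0,0,-12],0,0],[[0,0,-6],0,0],[[0,-6,0],0,0]]'

```text
clock: 12.95
tcp_pos: [0.611, 0.1874, 0.2176]
orientation: [[-0.958, 0.288, 0.0], [0.288, 0.958, 0.0], [-0.0, 0.0, -1.0]]
ft_force: [-0.1, 0.8, -0.5]
opening: 0.0587
gripper_force: 30.0
```

Call:
move_arm --motion '[[[0,-14,0],0,0],[[0,-24,0],0,0],[[0,-34,0],0,0],[[0,-38,0],0,0],[[0,-38,0],0,0],[[0,-38,0],0,0],[[0,-38,0],0,0],[[0,-38,0],0,0],[[0,-38,0],0,0],[[0,-38,0],0,0]]'

```text
clock: 13.95
tcp_pos: [0.5117, -0.1383, 0.2165]
orientation: [[-0.957, 0.289, -0.002], [0.289, 0.957, 0.001], [0.002, 0.0, -1.0]]
ft_force: [-0.1, -0.0, -1.1]
opening: 0.0583
gripper_force: 30.0
```

Call:
move_arm --motion '[[[0,-38,0],0,0],[[0,-38,0],0,0],[[0,-38,0],0,0],[[0,-32,0],0,0],[[0,-24,0],0,0],[[0,-12,0],0,0],[[0,-6,0],0,0],[[0,0,0],0,0],[[0,0,0],0,0]]'

```text
clock: 14.85
tcp_pos: [0.4594, -0.3156, 0.2172]
orientation: [[-0.958, 0.288, -0.0], [0.288, 0.958, 0.0], [0.0, 0.0, -1.0]]
ft_force: [0.2, 0.9, -1.1]
opening: 0.0583
gripper_force: 30.0
```

Call:
move_arm --motion '[[[0,-1,15],0,0],[[0,0,25],0,0],[[0,0,28],0,0],[[0,0,28],0,0],[[0,0,22],0,0],[[0,0,14],0,0],[[0,0,9],0,0],[[0,0,5],0,0],[[0,0,3],0,0],[[0,0,0],0,0]]'

```text
clock: 15.85
tcp_pos: [0.4591, -0.3174, 0.0685]
orientation: [[-0.957, 0.288, 0.0], [0.288, 0.957, -0.0], [-0.0, -0.0, -1.0]]
ft_force: [-1.0, 0.1, -1.5]
opening: 0.0588
gripper_force: 30.0
```

Call:
move_arm --motion '[[[0,0,0.8],0,0],[[0,0,0],0,0],[[0,0,0],0,0]]'

```text
clock: 16.15
tcp_pos: [0.459, -0.3176, 0.0678]
orientation: [[-0.957, 0.289, 0.0], [0.289, 0.957, -0.0], [-0.0, -0.0, -1.0]]
ft_force: [0.4, 0.4, -0.9]
opening: 0.0585
gripper_force: 30.0
```

Call:
move_arm --motion '[[[0,0,0.2],0,0],[[0,0,0],0,0.75],[[0,0,0],0,0.9],[[0,0,0],0,1],[[0,0,-10],0,1],[[0,0,-25],0,1],[[0,0,-40],0,1],[[0,0,-40],0,1],[[0,0,-30],0,1],[[0,0,-5],0,1]]'

```text
clock: 17.15
tcp_pos: [0.4598, -0.3183, 0.2218]
orientation: [[-0.957, 0.288, 0.005], [0.288, 0.957, -0.005], [-0.006, -0.004, -1.0]]
ft_force: [-0.3, -1.1, 0.2]
opening: 0.0879
gripper_force: 0.0
```

Run:
```python
from h import *
from rig import vision,telemetry
print(telemetry.get_state()["tcp_pos"])
a=vision.get_image("wrist")["frame"];b=vision.get_image("side")["frame"][90:210,270:400]
cv2.imwrite("pics/g3.png",np.hstack([cv2.resize(a,(400,300)),cv2.resize(b,(325,300),interpolation=2)])[:,:,::-1])
```

```text
[ 0.4598 -0.3183  0.2218]
```

View pics/g3.png

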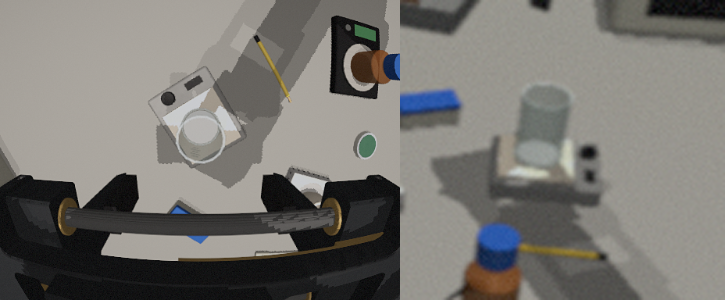

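The beaker stands upright on the stirrer plate. Back to the flask.

Call:
move_arm --motion '[[[6,20,0],0,1],[[12,40,0],0,1],[[12,40,0],0,1],[[12,40,0],0,1],[[12,40,0],0,1],[[12,40,0],0,1],[[12,40,0],0,1],[[12,40,0],0,1],[[12,40,0],0,1],[[12,40,0],0,1]]'

```text
clock: 18.25
tcp_pos: [0.4584, 0.081, 0.2158]
orientation: [[-0.957, 0.289, -0.003], [0.289, 0.957, 0.0], [0.003, -0.001, -1.0]]
ft_force: [0.4, -0.7, 0.4]
opening: 0.0879
gripper_force: 0.0
```

Call:
move_arm --motion '[[[12,40,0],0,1],[[12,40,0],0,1],[[12,40,0],0,1],[[12,40,0],0,1],[[12,40,0],0,1],[[10,34,0],0,1],[[4,15.5,0],0,1],[[0,0,0],0,1],[[0,0,20],0,1],[[0,0,30],0,1]]'

```text
clock: 19.25
tcp_pos: [0.461, 0.3387, 0.1669]
orientation: [[-0.957, 0.289, 0.001], [0.289, 0.957, 0.0], [-0.001, 0.001, -1.0]]
ft_force: [1.2, -0.4, -1.4]
opening: 0.0881
gripper_force: 0.0
```

Call:
move_arm --motion '[[[0,0,30],0,1],[[0,0,30],0,1],[[0,0,18],0,1],[[0,0,10],0,1],[[0,0,5],0,1],[[0,0,2],0,1],[[0,0,0],0,1],[[0,0,0],0,0.6],[[0,0,0],0,0],[[0,0,0],0,0]]'

```text
clock: 20.25
tcp_pos: [0.4607, 0.3396, 0.0727]
orientation: [[-0.957, 0.288, 0.001], [0.288, 0.957, 0.0], [-0.0, 0.0, -1.0]]
ft_force: [-0.3, -0.2, 0.6]
opening: 0.0661
gripper_force: 0.0
```

Call:
move_arm --motion '[[[0,0,0],0,0],[[0,0,0],0,0],[[0,0,0],0,0],[[0,0,0],0,0],[[0,0,0],0,0]]'

```text
clock: 20.75
tcp_pos: [0.4606, 0.3396, 0.0723]
orientation: [[-0.957, 0.289, 0.0], [0.289, 0.957, 0.0], [-0.0, 0.0, -1.0]]
ft_force: [-0.6, 0.3, -1.1]
opening: 0.0264
gripper_force: 30.2
```

Call:
move_arm --motion '[[[0,0,-5],0,0],[[0,0,-15],0,0],[[0,0,-25],0,0],[[0,0,-30],0,0],[[0,0,-30],0,0],[[0,0,-22],0,0],[[0,0,-10],0,0],[[0,0,-3],0,0],[[-6,-3,0],0,0],[[-15,-8,0],0,0]]'

```text
clock: 21.75
tcp_pos: [0.4772, 0.3227, 0.2111]
orientation: [[-0.958, 0.287, -0.002], [0.287, 0.958, -0.001], [0.002, -0.001, -1.0]]
ft_force: [0.6, -0.7, -1.7]
opening: 0.0265
gripper_force: 30.0
```

Call:
move_arm --motion '[[[-25,-12,0],0,0],[[-32,-16,0],0,0],[[-32,-16,0],0,0],[[-32,-16,0],0,0],[[-25,-13,0],0,0],[[-15,-8,0],0,0],[[-8,-4,0],0,0],[[0,0,0],0,0],[[0,0,10],0,0],[[0,0,20],0,0]]'

```text
clock: 22.75
tcp_pos: [0.6146, 0.1939, 0.1829]
orientation: [[-0.958, 0.287, 0.003], [0.287, 0.958, 0.001], [-0.002, 0.001, -1.0]]
ft_force: [0.4, 0.6, -1.1]
opening: 0.0265
gripper_force: 30.0
```

Call:
move_arm --motion '[[[0,0,25],0,0],[[0,0,22],0,0],[[0,0,16],0,0],[[0,0,10],0,0],[[0,0,6],0,0],[[0,0,3],0,0],[[0,0,1],0,0],[[0,0,0],0,0],[[0,0,0],0,0]]'

```text
clock: 23.65
tcp_pos: [0.6151, 0.1928, 0.0999]
orientation: [[-0.957, 0.289, 0.001], [0.289, 0.957, 0.0], [-0.001, 0.0, -1.0]]
ft_force: [0.4, 0.4, -0.8]
opening: 0.0267
gripper_force: 30.0
```

Call:
move_arm --motion '[[[0,0,0.5],0,0],[[0,0,0.5],0,0],[[0,0,0],0,0],[[0,0,0],0,0]]'

```text
clock: 24.05
tcp_pos: [0.6148, 0.1927, 0.0983]
orientation: [[-0.957, 0.289, 0.0], [0.289, 0.957, -0.0], [-0.0, 0.0, -1.0]]
ft_force: [0.4, -0.1, -1.4]
opening: 0.0266
gripper_force: 30.0
```

Call:
move_arm --motion '[[[0,0,0.3],0,0],[[0,0,0],0,0.4],[[0,0,0],0,0.5],[[0,0,0],0,0.7],[[0,0,-4],0,0.85],[[0,0,-15],0,1],[[0,0,-30],0,1],[[0,0,-40],0,1],[[0,0,-35],0,1],[[0,0,-16],0,1]]'

```text
clock: 25.05
tcp_pos: [0.6155, 0.1929, 0.2422]
orientation: [[-0.957, 0.289, 0.005], [0.289, 0.957, 0.001], [-0.005, 0.002, -1.0]]
ft_force: [-0.1, -0.6, -0.2]
opening: 0.0878
gripper_force: 0.0
```

Run:
```python
from h import *
from rig import vision,telemetry
print(telemetry.get_state()["tcp_pos"])
a=vision.get_image("wrist")["frame"];b=vision.get_image("side")["frame"][170:290,150:280]
cv2.imwrite("pics/g4.png",np.hstack([cv2.resize(a,(400,300)),cv2.resize(b,(325,300),interpolation=2)])[:,:,::-1])
```

```text
[0.6155 0.1929 0.2422]
```

View pics/g4.png

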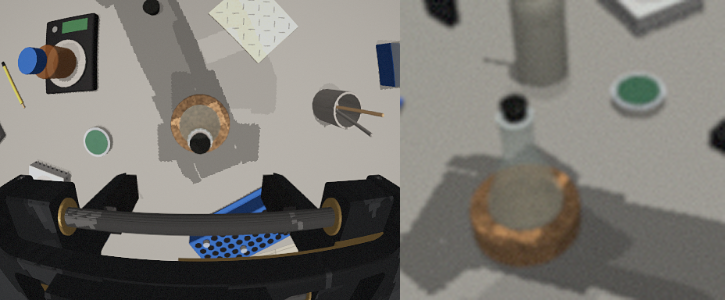

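The flask stands upright in the middle of the cork. Next is the mortar.

Call:
move_arm --motion '[[[-6,-16,0],0,1],[[-15,-37,0],0,1],[[-15,-37,0],0,1],[[-15,-37,0],0,1],[[-15,-37,0],0,1],[[-15,-37,0],0,1],[[-15,-37,0],0,1],[[-15,-37,0],0,1],[[-15,-37,0],0,1],[[-10,-24,0],0,1]]'

```text
clock: 26.15
tcp_pos: [0.6469, -0.172, 0.2358]
orientation: [[-0.957, 0.291, -0.003], [0.291, 0.957, 0.001], [0.003, -0.0, -1.0]]
ft_force: [-0.3, -0.2, -1.0]
opening: 0.0882
gripper_force: 0.0
```

Call:
move_arm --motion '[[[0,0,0],0,1],[[0,0,20],0,1],[[0,0,35],0,1],[[0,0,20],0,1],[[0,0,10],0,1]]'

```text
clock: 26.65
tcp_pos: [0.6466, -0.1675, 0.1498]
orientation: [[-0.958, 0.288, -0.005], [0.288, 0.958, 0.002], [0.005, 0.001, -1.0]]
ft_force: [-0.7, -0.3, -0.3]
opening: 0.0881
gripper_force: 0.0
```

Run:
```python
from h import *
from rig import vision,telemetry
print(telemetry.get_state()["tcp_pos"])
a=vision.get_image("wrist")["frame"];b=vision.get_image("side")["frame"][110:230,180:310]
cv2.imwrite("pics/g5.png",np.hstack([cv2.resize(a,(400,300)),cv2.resize(b,(325,300),interpolation=2)])[:,:,::-1])
```

```text
[ 0.6466 -0.1675  0.1498]
```

View pics/g5.png

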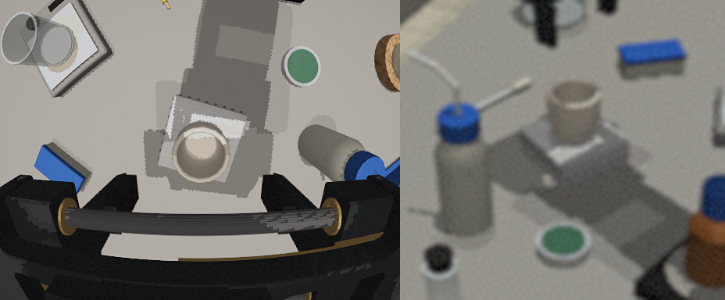

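The mortar rim at (202,152) is centred between the fingers, and the wash bottle stands well clear on the right at (345,160). I'll descend.

Call:
move_arm --motion '[[[0,0,15],0,1],[[0,0,22],0,1],[[0,0,22],0,1],[[0,0,18],0,1],[[0,0,12],0,1],[[0,0,7],0,1],[[0,0,4],0,1],[[0,0,1.5],0,1],[[0,0,0],0,1],[[0,0,0],0,0]]'

```text
clock: 27.75
tcp_pos: [0.6483, -0.1683, 0.0522]
orientation: [[-0.957, 0.289, 0.001], [0.289, 0.957, -0.0], [-0.001, -0.0, -1.0]]
ft_force: [0.2, 0.3, 0.1]
opening: 0.0821
gripper_force: 0.0
```

Call:
move_arm --motion '[[[0,0,0],0,0],[[0,0,0],0,0],[[0,0,0],0,0],[[0,0,0],0,0]]'

```text
clock: 28.15
tcp_pos: [0.6482, -0.1681, 0.0518]
orientation: [[-0.957, 0.289, 0.0], [0.289, 0.957, 0.0], [-0.0, 0.0, -1.0]]
ft_force: [-0.8, 1.5, 2.7]
opening: 0.0616
gripper_force: 30.0
```

Call:
move_arm --motion '[[[0,0,-5],0,0],[[0,0,-15],0,0],[[0,0,-22],0,0],[[0,0,-28],0,0],[[0,0,-30],0,0],[[0,0,-28],0,0],[[0,0,-22],0,0],[[0,0,-14],0,0],[[0,0,-6],0,0],[[4,5,0],0,0]]'

```text
clock: 29.15
tcp_pos: [0.6457, -0.1627, 0.2223]
orientation: [[-0.957, 0.289, 0.001], [0.289, 0.957, -0.001], [-0.001, -0.0, -1.0]]
ft_force: [0.4, 0.2, -2.8]
opening: 0.0616
gripper_force: 30.0
```

Call:
move_arm --motion '[[[9,12,0],0,0],[[15,20,0],0,0],[[20,27,0],0,0],[[23,30.6,0],0,0],[[23,30.6,0],0,0],[[23,30.6,0],0,0],[[23,30.6,0],0,0],[[23,30.6,0],0,0],[[23,30.6,0],0,0],[[23,30.6,0],0,0]]'

```text
clock: 30.15
tcp_pos: [0.5267, 0.1601, 0.2208]
orientation: [[-0.957, 0.289, -0.001], [0.289, 0.957, -0.0], [0.001, -0.0, -1.0]]
ft_force: [0.8, -0.2, -2.2]
opening: 0.0618
gripper_force: 30.0
```

Call:
move_arm --motion '[[[23,30.6,0],0,0],[[23,30.6,0],0,0],[[23,30.6,0],0,0],[[20,26,0],0,0],[[14,18.6,0],0,0],[[9,12,0],0,0],[[4,6,0],0,0],[[0,0,0],0,0],[[0,0,15],0,0],[[0,0,25],0,0]]'

```text
clock: 31.15
tcp_pos: [0.4629, 0.3391, 0.1823]
orientation: [[-0.957, 0.29, 0.003], [0.29, 0.957, 0.001], [-0.003, 0.002, -1.0]]
ft_force: [-0.2, -0.7, -2.5]
opening: 0.0614
gripper_force: 30.0
```

Call:
move_arm --motion '[[[0,0,28],0,0],[[0,0,28],0,0],[[0,0,28],0,0],[[0,0,25],0,0],[[0,0,18],0,0],[[0,0,12],0,0],[[0,0,8],0,0],[[0,0,5],0,0],[[0,0,3],0,0],[[0,0,0],0,0]]'

```text
clock: 32.15
tcp_pos: [0.4619, 0.3398, 0.0267]
orientation: [[-0.957, 0.289, 0.0], [0.289, 0.957, 0.0], [-0.0, 0.0, -1.0]]
ft_force: [-0.1, 0.4, -1.2]
opening: 0.0616
gripper_force: 30.0
```

Call:
move_arm --motion '[[[0,0,0.6],0,0],[[0,0,0.4],0,0],[[0,0,0],0,0],[[0,0,0],0,0]]'

```text
clock: 32.55
tcp_pos: [0.4619, 0.3399, 0.0258]
orientation: [[-0.957, 0.289, 0.001], [0.289, 0.957, 0.0], [-0.0, 0.0, -1.0]]
ft_force: [0.7, -0.6, 0.1]
opening: 0.0619
gripper_force: 30.0
```

Call:
move_arm --motion '[[[0,0,0],0,0.8],[[0,0,0],0,0.9],[[0,0,0],0,1],[[0,0,-8],0,1],[[0,0,-22],0,1],[[0,0,-35],0,1],[[0,0,-40],0,1],[[0,0,-40],0,1],[[0,0,-30],0,1],[[0,0,-15],0,1]]'

```text
clock: 33.55
tcp_pos: [0.4623, 0.3401, 0.2193]
orientation: [[-0.957, 0.289, 0.004], [0.289, 0.957, 0.002], [-0.004, 0.003, -1.0]]
ft_force: [-0.6, 0.3, -1.5]
opening: 0.0884
gripper_force: 0.0
```

Call:
move_arm --motion '[[[-4,-17,0],0,1],[[-7.5,-37,0],0,1],[[-7.5,-37,0],0,1],[[-7.5,-37,0],0,1],[[-7.5,-37,0],0,1],[[-7.5,-37,0],0,1],[[-7.5,-37,0],0,1],[[-7.5,-37,0],0,1],[[-7.5,-37,0],0,1],[[-6,-28.7,0],0,1]]'

```text
clock: 34.55
tcp_pos: [0.4297, -0.0093, 0.2163]
orientation: [[-0.957, 0.289, 0.001], [0.289, 0.957, -0.0], [-0.001, -0.0, -1.0]]
ft_force: [0.9, 0.6, 0.3]
opening: 0.0882
gripper_force: 0.0
```

Call:
move_arm --motion '[[[0,0,0],0,1],[[0,0,15],0,1],[[0,0,15],0,1]]'

```text
clock: 34.85
tcp_pos: [0.4303, -0.0072, 0.1858]
orientation: [[-0.957, 0.289, 0.002], [0.289, 0.957, -0.0], [-0.002, 0.0, -1.0]]
ft_force: [0.1, 0.6, -0.5]
opening: 0.0883
gripper_force: 0.0
```

Run:
```python
from h import *
from rig import vision,telemetry
print(telemetry.get_state()["tcp_pos"])
a=vision.get_image("wrist")["frame"];b=vision.get_image("side")["frame"]
cv2.imwrite("pics/g6.png",np.hstack([cv2.resize(a,(400,300)),cv2.resize(b,(400,300),interpolation=2)])[:,:,::-1])
```

```text
[ 0.4303 -0.0072  0.1858]
```

View pics/g6.png

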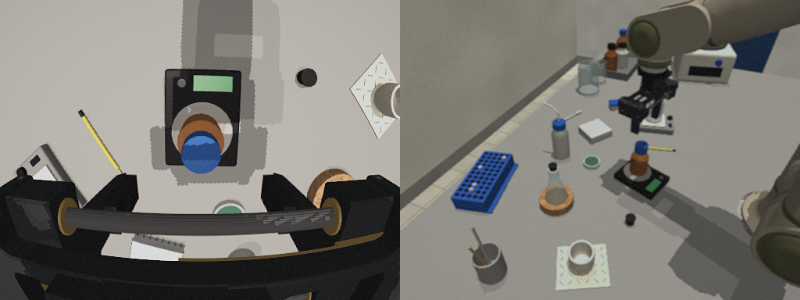

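The bottle cap at (201,153) is centred between the fingers. In the side view the mortar stands upright on the pad at (582,258) and the flask on the cork at (555,190). I'll descend 78 mm and grip the cap.

Call:
move_arm --motion '[[[0,0,18],0,1],[[0,0,22],0,1],[[0,0,17],0,1],[[0,0,11],0,1],[[0,0,6],0,1],[[0,0,3],0,1],[[0,0,1],0,1],[[0,0,0],0,0.6],[[0,0,0],0,0],[[0,0,0],0,0]]'

```text
clock: 35.95
tcp_pos: [0.4303, -0.0076, 0.1078]
orientation: [[-0.957, 0.289, 0.001], [0.289, 0.957, -0.0], [-0.001, -0.0, -1.0]]
ft_force: [-0.1, 0.4, 0.6]
opening: 0.0663
gripper_force: 0.0
```

Call:
move_arm --motion '[[[0,0,0],0,0],[[0,0,0],0,0],[[0,0,0],0,0],[[0,0,0],0,0]]'

```text
clock: 36.35
tcp_pos: [0.4302, -0.0075, 0.1076]
orientation: [[-0.957, 0.289, 0.0], [0.289, 0.957, 0.0], [-0.0, 0.0, -1.0]]
ft_force: [0.6, 0.9, 0.1]
opening: 0.0378
gripper_force: 30.0
```

Call:
move_arm --motion '[[[0,0,-5],0,0],[[0,0,-14],0,0],[[0,0,-22],0,0],[[0,0,-26],0,0],[[0,0,-26],0,0],[[0,0,-20],0,0],[[0,0,-11],0,0],[[0,0,-6],0,0],[[-5,-2,0],0,0],[[-13,-4,0],0,0]]'

```text
clock: 37.35
tcp_pos: [0.4456, -0.0185, 0.2368]
orientation: [[-0.958, 0.288, -0.001], [0.288, 0.958, 0.0], [0.001, 0.0, -1.0]]
ft_force: [0.6, -1.0, -2.8]
opening: 0.0377
gripper_force: 30.0
```

Call:
move_arm --motion '[[[-22,-8,0],0,0],[[-30,-10,0],0,0],[[-33,-11.5,0],0,0],[[-33,-11.5,0],0,0],[[-33,-11.5,0],0,0],[[-33,-11.5,0],0,0],[[-26,-9,0],0,0],[[-16,-6,0],0,0],[[-9,-3,0],0,0],[[-3,-1,0],0,0]]'

```text
clock: 38.35
tcp_pos: [0.6502, -0.1679, 0.235]
orientation: [[-0.957, 0.289, -0.002], [0.289, 0.957, 0.001], [0.003, 0.0, -1.0]]
ft_force: [-0.4, -0.3, -0.8]
opening: 0.038
gripper_force: 30.0
```

Call:
move_arm --motion '[[[0,0,0],0,0],[[0,0,12],0,0],[[0,0,22],0,0],[[0,0,27],0,0],[[0,0,25],0,0],[[0,0,18],0,0],[[0,0,12],0,0],[[0,0,7],0,0],[[0,0,4],0,0],[[0,0,2],0,0]]'

```text
clock: 39.35
tcp_pos: [0.6497, -0.1667, 0.1088]
orientation: [[-0.957, 0.289, 0.001], [0.289, 0.957, -0.0], [-0.001, -0.0, -1.0]]
ft_force: [0.4, -0.1, -2.4]
opening: 0.0375
gripper_force: 30.0
```

Call:
move_arm --motion '[[[0,0,0.6],0,0],[[0,0,0.4],0,0],[[0,0,0],0,0],[[0,0,0],0,0]]'

```text
clock: 39.75
tcp_pos: [0.6497, -0.1667, 0.1078]
orientation: [[-0.957, 0.289, 0.0], [0.289, 0.957, -0.0], [-0.0, -0.0, -1.0]]
ft_force: [-1.0, 0.2, -1.5]
opening: 0.038
gripper_force: 30.0
```

Call:
move_arm --motion '[[[0,0,0.3],0,0],[[0,0,0],0,0.5],[[0,0,0],0,0.6],[[0,0,0],0,0.8],[[0,0,-8],0,1],[[0,0,-20],0,1],[[0,0,-35],0,1],[[0,0,-35],0,1],[[0,0,-22],0,1],[[0,0,-10],0,1]]'

```text
clock: 40.75
tcp_pos: [0.6501, -0.1669, 0.2404]
orientation: [[-0.957, 0.289, 0.004], [0.289, 0.957, -0.002], [-0.004, -0.001, -1.0]]
ft_force: [1.4, -1.0, 0.4]
opening: 0.0884
gripper_force: 0.0
```

Run:
```python
from h import *
from rig import vision,telemetry
print(telemetry.get_state()["tcp_pos"])
a=vision.get_image("wrist")["frame"];b=vision.get_image("side")["frame"]
cv2.imwrite("pics/g7.png",np.hstack([cv2.resize(a,(400,300)),cv2.resize(b,(400,300),interpolation=2)])[:,:,::-1])
```

```text
[ 0.6501 -0.1669  0.2404]
```

View pics/g7.png

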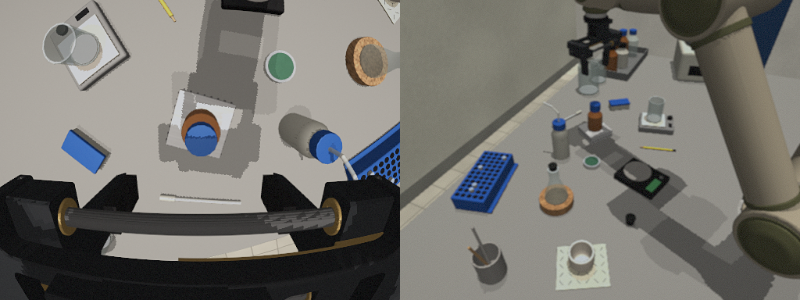

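The bottle stands upright on the block (side view 595,115), the pan is free, and the mortar is on the pad at (582,258).

Call:
move_arm --motion '[[[8,11,0],0,1],[[25,33,0],0,1],[[25,33,0],0,1],[[25,33,0],0,1],[[25,33,0],0,1],[[25,33,0],0,1],[[25,33,0],0,1],[[25,33,0],0,1],[[25,33,0],0,1],[[25,33,0],0,1]]'

```text
clock: 41.85
tcp_pos: [0.514, 0.1968, 0.2357]
orientation: [[-0.957, 0.289, -0.002], [0.289, 0.957, -0.0], [0.002, -0.001, -1.0]]
ft_force: [1.0, -0.5, 0.1]
opening: 0.0884
gripper_force: 0.0
```

Call:
move_arm --motion '[[[25,33,0],0,1],[[25,33,0],0,1],[[25,33,0],0,1],[[14,19,0],0,1],[[4,5,0],0,1],[[0,0,0],0,1],[[0,0,20],0,1],[[0,0,35],0,1],[[0,0,35],0,1],[[0,0,30],0,1]]'

```text
clock: 42.85
tcp_pos: [0.462, 0.3382, 0.1151]
orientation: [[-0.957, 0.29, -0.001], [0.29, 0.957, -0.001], [0.001, -0.001, -1.0]]
ft_force: [0.4, 0.1, -0.4]
opening: 0.088
gripper_force: 0.0
```

Call:
move_arm --motion '[[[0,0,30],0,1],[[0,0,25],0,1],[[0,0,18],0,1],[[0,0,10],0,1],[[0,0,5],0,1],[[0,0,3],0,1],[[0,0,1],0,1],[[0,0,0],0,1],[[0,0,0],0,0],[[0,0,0],0,0]]'

```text
clock: 43.85
tcp_pos: [0.462, 0.3402, 0.0256]
orientation: [[-0.957, 0.288, 0.001], [0.288, 0.957, 0.0], [-0.001, 0.0, -1.0]]
ft_force: [-0.4, -0.5, 0.0]
opening: 0.0744
gripper_force: 0.0
```

Call:
move_arm --motion '[[[0,0,0],0,0],[[0,0,0],0,0],[[0,0,0],0,0]]'

```text
clock: 44.15
tcp_pos: [0.4619, 0.3401, 0.0254]
orientation: [[-0.957, 0.289, 0.0], [0.289, 0.957, 0.0], [-0.0, 0.0, -1.0]]
ft_force: [-0.8, -0.9, 1.2]
opening: 0.0616
gripper_force: 30.0
```

Call:
move_arm --motion '[[[0,0,-5],0,0],[[0,0,-14],0,0],[[0,0,-22],0,0],[[0,0,-26],0,0],[[0,0,-26],0,0],[[0,0,-20],0,0],[[0,0,-11],0,0],[[0,0,-6],0,0],[[-1,-6,0],0,0],[[-3,-14,0],0,0]]'

```text
clock: 45.15
tcp_pos: [0.4593, 0.3194, 0.1542]
orientation: [[-0.958, 0.288, -0.001], [0.288, 0.958, -0.001], [0.001, -0.001, -1.0]]
ft_force: [0.8, -0.2, -1.9]
opening: 0.0619
gripper_force: 30.0
```

Call:
move_arm --motion '[[[-5,-24,0],0,0],[[-7,-34,0],0,0],[[-7.5,-36.5,0],0,0],[[-7.5,-36.5,0],0,0],[[-7.5,-36.5,0],0,0],[[-7.5,-36.5,0],0,0],[[-7.5,-36.5,0],0,0],[[-7.5,-36.5,0],0,0],[[-5,-24,0],0,0],[[-4,-15,0],0,0]]'

```text
clock: 46.15
tcp_pos: [0.4305, -0.004, 0.1545]
orientation: [[-0.957, 0.291, -0.002], [0.291, 0.957, 0.0], [0.002, -0.0, -1.0]]
ft_force: [0.2, 0.4, -2.3]
opening: 0.0621
gripper_force: 30.0
```

Call:
move_arm --motion '[[[0,-4,0],0,0],[[0,0,0],0,0],[[0,0,12],0,0],[[0,0,22],0,0],[[0,0,25],0,0],[[0,0,20],0,0],[[0,0,12],0,0],[[0,0,7],0,0],[[0,0,3],0,0],[[0,0,1],0,0]]'

```text
clock: 47.15
tcp_pos: [0.4308, -0.0054, 0.0533]
orientation: [[-0.958, 0.288, 0.0], [0.288, 0.958, -0.0], [-0.0, 0.0, -1.0]]
ft_force: [-0.4, 1.1, -1.1]
opening: 0.062
gripper_force: 30.0
```

Call:
move_arm --motion '[[[0,0,1],0,0],[[0,0,0.6],0,0],[[0,0,0],0,0],[[0,0,0],0,0]]'

```text
clock: 47.55
tcp_pos: [0.4308, -0.0057, 0.0518]
orientation: [[-0.957, 0.289, 0.0], [0.289, 0.957, -0.0], [-0.0, -0.0, -1.0]]
ft_force: [0.0, -0.0, -1.1]
opening: 0.0616
gripper_force: 30.0
```

Release, rise clear and move aside for a final check.

Call:
move_arm --motion '[[[0,0,0.3],0,0],[[0,0,0],0,0.8],[[0,0,0],0,0.9],[[0,0,0],0,1],[[0,0,-8],0,1],[[0,0,-22],0,1],[[0,0,-38],0,1],[[0,0,-42],0,1],[[0,0,-42],0,1],[[0,0,-20],0,1]]'

```text
clock: 48.55
tcp_pos: [0.4314, -0.0058, 0.2274]
orientation: [[-0.957, 0.289, 0.005], [0.289, 0.957, -0.002], [-0.006, 0.0, -1.0]]
ft_force: [-0.0, 0.5, -0.8]
opening: 0.088
gripper_force: 0.0
```

Call:
move_arm --motion '[[[4,17,0],0,1],[[7,37,0],0,1],[[7,37,0],0,1],[[7,37,0],0,1],[[7,37,0],0,1],[[7,37,0],0,1],[[7,37,0],0,1],[[7,37,0],0,1],[[7,37,0],0,1],[[6,20,0],0,1]]'

```text
clock: 49.55
tcp_pos: [0.4633, 0.3346, 0.2237]
orientation: [[-0.958, 0.287, 0.0], [0.287, 0.958, 0.0], [-0.0, 0.0, -1.0]]
ft_force: [0.5, -0.5, -0.1]
opening: 0.0878
gripper_force: 0.0
```

Run:
```python
from h import *
from rig import vision,telemetry
d=vision.get_image("top");np.savez("topF.npz",**d)
b=vision.get_image("side")["frame"]
t=[cv2.resize(d["frame"][y-33:y+33,x-33:x+33],(264,264),interpolation=2) for x,y in[(180,174),(323,163),(257,255),(384,243)]]
im=np.zeros((528,792,3),np.uint8)
for i in range(3): im[:264,264*i:264*i+264]=t[i]
im[264:,:264]=t[3]; im[264:,264:]=cv2.resize(b,(528,396))[66:330]
cv2.imwrite("pics/f.png",im[:,:,::-1])
```

```text
(no output)
```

View pics/f.png

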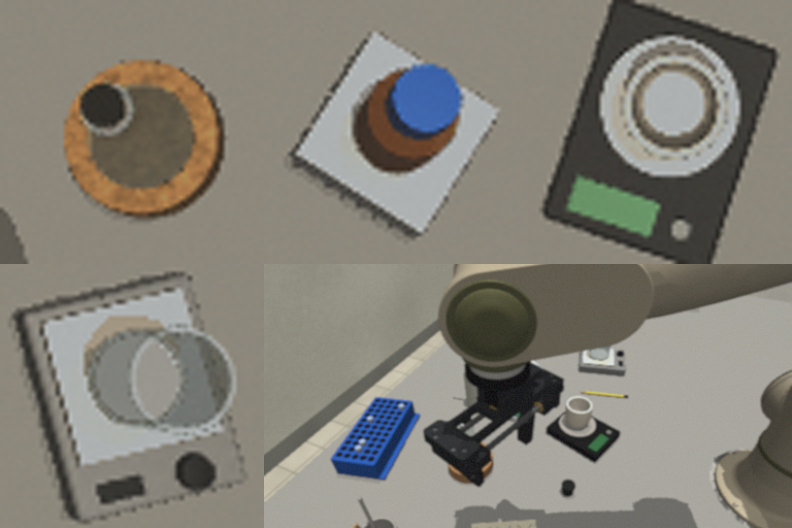

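All four vessels are upright and centred on their stations: the flask base at (143,136) on the cork, the bottle on the block, the mortar at (671,103) on the pan and the beaker base at (133,378) on the plate.

```bash
python3 -c "
from rig import ticket;print(ticket.sign_off())"
```

```text
the job is handed in; nothing more can be done
None
```

The job is handed in: the beaker, flask, bottle and mortar each stand upright in the middle of their home stations, placed in the order you listed, in about 50 of the 144 s; the last clear view of the wash bottle, before the final mortar move, showed it still standing.

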